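Nest the three steel parts cups

TASK

Nest the three open steel parts cups for storage: the middle cup standing in the wide one and the small cup standing in the middle one, each upright and seated on the floor of the next. Leave the wide cup standing upright on the bench, and do not knock over or push away the white-lidded jar near them.

Things in the scene. Friction and masses are not known exactly. Their poses are not given: they have to be found in the camera images.
- cup_large: wide open round steel cup, 110 mm outside diameter at the rim, 100 mm at the foot, 54 mm tall, wall 2.5 mm, mouth 105 mm wide, solid base so that its inner floor is 14 mm above its underside; about 0.3 kg, stands loose on the bench and need not be lifted. Origin: centre of its underside; z points up out of the mouth
- cup_medium: middle open round steel cup, 64 mm outside diameter at the rim (nearly straight in the upper part), 56 mm at the foot, 60 mm tall, wall 2.5 mm, mouth 59 mm wide, inner floor 16 mm above its underside; about 0.12 kg, loose. Origin: centre of its underside; z points up out of the mouth. Seated in the wide cup its rim stands 20 mm above the wide cup's rim
- cup_small: small open round steel cup, 36 mm outside diameter at the rim (nearly straight in the upper part), 31 mm at the foot, 70 mm tall, wall 2.5 mm; about 0.05 kg, loose. Origin: centre of its underside; z points up out of the mouth. Seated in the middle cup its rim stands 26 mm above the middle cup's rim
- jar: clear jar with violet contents and a white lid, 46 mm diameter, 58 mm tall, loose, standing on the bench on the robot's side of the cups, between the notebook and the pen box; not part of the work. Origin: centre of its underside; z up

How it is judged:
At the end, for the whole second after the job is handed in: The middle cup stands on the inner floor of the wide cup (within 4 mm in height, 30 mm of its centre) and the small cup on the inner floor of the middle cup (within 4 mm in height, 20 mm of its centre); all three upright within 0.1 rad, the wide cup flat on the bench, and all at rest (horizontal distance between cup_medium and cup_large below 0.03 m and z of cup_medium in the frame of cup_large between 0.01 and 0.018 m and horizontal distance between cup_small and cup_medium below 0.02 m and z of cup_small in the frame of cup_medium between 0.012 and 0.02 m and height (world z) of cup_large below 0.005 m and angle between each of cup_large, cup_medium, cup_small's own z axis and vertical below 0.1 rad and linear speed of each of cup_medium, cup_small below 0.02 m/s); the robot touches nothing.
It fails at once if the white-lidded jar is knocked over or pushed more than 30 mm away (distance of jar from where it was at the start of the episode above 0.03 m or angle between jar's own z axis and vertical above 0.35 rad).
It also fails if it takes over 51 s, if anything falls off the work surface, if the arm or the gripper's body presses on something with over 40 N, if the wrist force passes 120 N, or if a joint passes its speed limit or range.

ROBOT

A 6-joint arm with a two-finger parallel gripper is mounted at the origin on the work surface; the furniture and walls round the work are solid. World frame = base frame: x ahead of the robot, y to its left, z up, the work surface at z = 0. Lengths are in m, angles in rad, forces in N, time in s.
With the tool pointing down it reaches from about 0.35 to 0.775 m from the base axis. Payload 5.5 kg.
Tool frame: the origin (TCP) lies at the very end of the fingers, on their centre line; the grasp point (between the pads) lies 19 mm behind it (env.grasp_offset is the distance from the TCP to the grasp point, in m); z points along the fingers, x is the direction in which the jaws open and shut, and the axes are right-handed (so a half turn about z gives the same grasp; the last joint's range is limited). The gripper opens to 85 mm and grips with 20 to 120 N. Pads are 22 mm wide; open, the fingers measure 114 mm over their backs; the gripper's body (76 mm by 85 mm) begins 54 mm behind the grasp point. The pads swing forward as they close: fully open they stand 13 mm farther back than shut.
Start: joints at [-1.283, 0.313, 0.046, 1.304, 0, 1.431], TCP at [0.239, -0.523, 0.231] pointing down, gripper open.
Joint ranges: [-2.76, 2.76], [-0.86, 1.69], [-1.03, 1.26], [-2.2, 2.34], [-1.47, 1.5], [-3.14, 3.14]. Speed limits (rad/s): [2.57, 2.57, 3.14, 3.14, 3.14, 3.14].

INTERFACE

Orientations are given as a unit quaternion [w, x, y, z].
In Python, from workcell import status, viewer, env gives the robot as it stands.
- The arm moves only by the tool carry_out, never from a script. Its argument "plan" is a list of rows, each an object of numbers: "x", "y", "z": the shift along the tool's x, y, z in m; "ax", "ay", "az": the turn, a rotation vector about the tool's x, y, z in rad; "hand": the opening, from 0 (shut) to 1 (fully open). In form: [{"x": .., "y": .., "z": .., "ax": .., "ay": .., "az": .., "hand": ..}, ...]. A call has 1 to 12 rows; each row is the pose to reach, as a shift and turn from the pose measured when the call began, along the tool's axes at that moment; what a row does not reach only later rows make up. A row lasts 1/12 s, in which the tool goes at most 41.7 mm and 7.16 degrees, less where a joint would pass 70% of its speed; a pose out of reach is approached as far as the arm can. A call with a gripper value outside its range is refused whole. The fingers move at their own pace and stop on an object; "squeeze" is the grip in N (left out, the last holds). Time passes only in rows, so rows that repeat a pose let the fingers close. It gives the time, the measured TCP pose, the force and the opening at its end, in the units of the state.
- status.get_state(): the state, without advancing time (a new reading comes with each control period).
- viewer.read_camera(name): name is "scene" or "top"; returns the picture (420x560x3 uint8, red, green, blue); there is no depth.
- viewer.camera_model(name): a dict with "vfov" (degrees; the focal length in pixels is half the picture's height over the tangent of half this angle, whatever the lens; pixels are square), "cx", "cy" (the principal point, pixels), "T" (4x4, takes a point from camera to world coordinates). Camera axes: x right, y down, z forward; pixel columns grow to the right and rows downward; lengths in m; the calibration is good to about 2 mm. A picture is of the moment at which its call begins. camera_model takes no time and is no camera call.
- env.hand_in(): hands the job in, once; it reports no verdict.
The state is a dict: "clock": time; "joint_pos": joint angles; "qvel": joint speeds; "tau": joint torques, N m; "tcp_pos": TCP position; "orientation": TCP orientation; "wrist_force": force on the tool from outside, world axes, zero at the start; "ft_torque": the same for the moment, N m; "finger_gap": finger opening in m.
Only numpy, scipy, OpenCV 4.12 (cv2) and the standard library are available. Lean on these libraries where they do the work, as an engineer would, in place of code of your own. Each camera call takes 0.05 s, during which the arm holds its last target.

## Working session

There is one attempt and no reset: what is moved stays moved. The work goes in short steps, Python scripts to look and compute and a tool call to move; the robot and the scene stay as the last step left them, time stands still between calls to the robot, and variables do not carry over. Pictures are saved under pics/ and viewed, and the job is handed in when it is done.

Besides the shell and the picture viewer there is one more tool, called after "Emit:" as name(argument=value, ...) on one line, values as JSON. carry_out: Moves the arm, as the interface text tells. Its arguments: {"type":"object","properties":{"plan":{"type":"array"},"squeeze":{"type":"number"}},"required":["plan"]}

```bash
ls; mkdir -p pics; python3 - <<'E'
from workcell import status, viewer, env
import cv2
print(status.get_state()); print(env.grasp_offset)
for n in("scene","top"):
    print(viewer.camera_model(n)); cv2.imwrite(f"pics/{n}0.png",viewer.read_camera(n)[:,:,::-1])
E
```

```text
pics
{'clock': 0.0, 'joint_pos': array([-1.28261849e+00,  3.13979560e-01,  4.49906750e-02,  1.30357259e+00,
        3.48644687e-06,  1.43117490e+00]), 'qvel': array([-0.00064245, -0.0005395 , -0.00104445, -0.00035433,  0.00019138,
       -0.00170861]), 'tau': array([ 3.23402392e-04, -4.80629897e+01,  2.98531401e+01,  1.95177225e-02,
       -8.94287268e-05,  1.33090654e-05]), 'tcp_pos': array([ 0.23838937, -0.52271279,  0.23042549]), 'orientation': array([-5.77360588e-04,  8.41091046e-01, -5.40892848e-01, -6.67526929e-04]), 'wrist_force': array([ 0.54574683,  0.238578  , -0.59366154]), 'ft_torque': array([-0.03227521, -0.03552115, -0.02434043]), 'finger_gap': 0.08523059225153877}
0.0187
{'vfov': 44.380785022054816, 'cx': 282.7501044865365, 'cy': 216.02863186550246, 'T': array([[ 0.5316094 , -0.35469561,  0.76914399, -0.13024681],
       [-0.84658667, -0.25052569,  0.46960397, -0.44959957],
       [ 0.02612386, -0.90079293, -0.43346238,  0.39920228],
       [ 0.        ,  0.        ,  0.        ,  1.        ]])}
{'vfov': 50.941111852913224, 'cx': 280.7323720741114, 'cy': 206.26414383442764, 'T': array([[ 1.00184678e-02, -9.83113985e-01,  1.82719791e-01,
         3.62330988e-01],
       [-9.99949590e-01, -9.97214034e-03,  1.17235320e-03,
        -6.33486008e-02],
       [ 6.69550570e-04, -1.82722325e-01, -9.83164332e-01,
         8.81767551e-01],
       [ 0.00000000e+00,  0.00000000e+00,  0.00000000e+00,
         1.00000000e+00]])}
```

View pics/scene0.png

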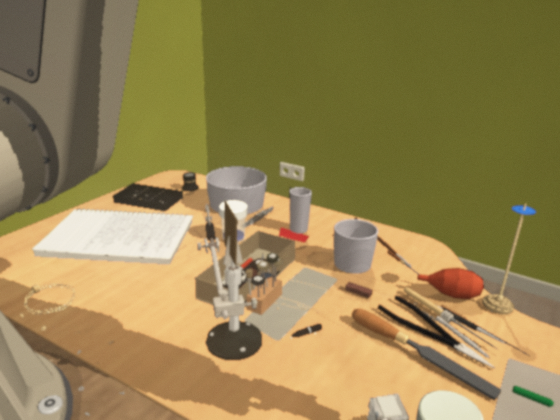

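View pics/top0.png

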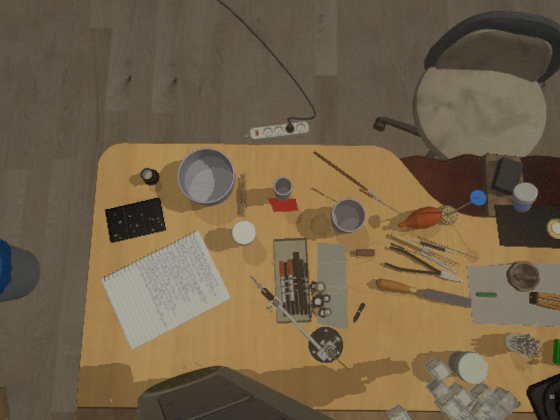

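The overhead picture shows the wide cup's rim near (206,176), the small cup near (283,187), the medium cup near (349,215) and the jar lid near (244,233). A lens and clip stand is near (326,345). Next I'll measure the rims.

```bash
cat > h.py <<'E'
from workcell import status, viewer, env
import cv2, numpy as np
from scipy.spatial.transform import Rotation as R
def cam(n):
    m=viewer.camera_model(n); f=210/np.tan(np.radians(m['vfov'])/2); return f,m['cx'],m['cy'],np.array(m['T'])
def ray(n,u,v,z):
    f,cx,cy,T=cam(n); d=T[:3,:3]@np.array([(u-cx)/f,(v-cy)/f,1]); o=T[:3,3]
    return o+d*(z-o[2])/d[2]
def proj(n,p):
    f,cx,cy,T=cam(n); q=T[:3,:3].T@(np.array(p)-T[:3,3]); return f*q[0]/q[2]+cx, f*q[1]/q[2]+cy
def totool(dw):
    q=status.get_state()['orientation']; return R.from_quat([q[1],q[2],q[3],q[0]]).inv().apply(dw)
def pose():
    s=status.get_state();q=s['orientation'];return s['clock'],s['tcp_pos'].round(4),R.from_quat([q[1],q[2],q[3],q[0]]).as_matrix().round(3),s['finger_gap'],s['wrist_force'].round(1),s['joint_pos'].round(3)
E
python3 - <<'E'
from h import *
im=cv2.imread('pics/top0.png'); 
c=im[130:270,160:400]; cv2.imwrite('pics/t0c.png',cv2.resize(c,None,fx=3.3,fy=3.3,interpolation=cv2.INTER_CUBIC))
hsv=cv2.cvtColor(im,cv2.COLOR_BGR2HSV)
for p in [(206,176),(190,190),(349,215),(283,187),(310,250),(244,233)]: print(p,im[p[1],p[0]],hsv[p[1],p[0]])
b,g,r=[im[:,:,i].astype(int) for i in range(3)]
m=((b-r>4)).astype(np.uint8)*255
m[:130]=0;m[270:]=0
cs,_=cv2.findContours(m,cv2.RETR_EXTERNAL,cv2.CHAIN_APPROX_NONE)
for k in cs:
    if cv2.contourArea(k)>100: print(cv2.boundingRect(k),cv2.contourArea(k),cv2.minEnclosingCircle(k))
cv2.imwrite('pics/mask0.png',m)
E
```

```text
(206, 176) [134 135 139] [  6   9 139]
(190, 190) [133 134 140] [  4  13 140]
(349, 215) [82 88 96] [13 37 96]
(283, 187) [79 82 93] [ 6 38 93]
(310, 250) [ 81 133 165] [ 19 130 165]
(244, 233) [157 171 174] [ 25  25 174]
(0, 239, 13, 31) 292.5 ((6.0, 254.0), 16.155593872070312)
(470, 189, 17, 17) 199.5 ((478.0, 197.0), 8.602425575256348)
```

View pics/t0c.png

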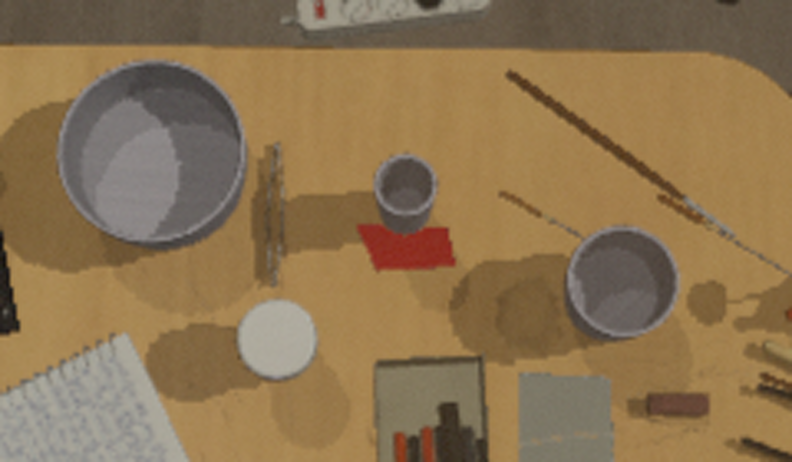

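View pics/mask0.png

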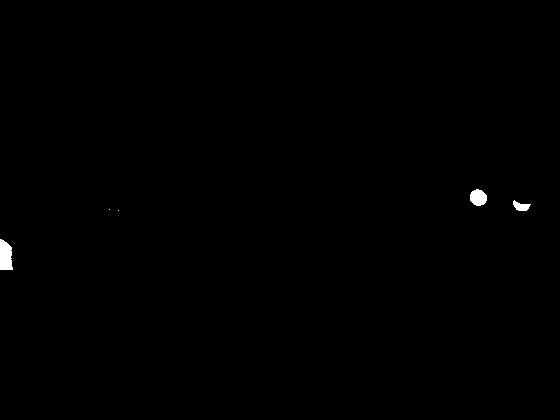

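```bash
python3 - <<'E'
from h import *
from scipy.optimize import least_squares
im=cv2.imread('pics/top0.png'); 
hsv=cv2.cvtColor(im,cv2.COLOR_BGR2HSV)
for name,box,z,D in [('L',(172,143,240,206),.054,.110),('S',(271,172,296,194),.070,.036),('M',(328,194,370,236),.060,.064),('jar',(228,218,262,248),.058,.046)]:
    m=np.zeros(im.shape[:2],np.uint8); x0,y0,x1,y1=box
    m[y0:y1,x0:x1]=(hsv[y0:y1,x0:x1,1]<(75))*255
    m=cv2.morphologyEx(m,cv2.MORPH_CLOSE,np.ones((5,5)))
    cs,_=cv2.findContours(m,cv2.RETR_EXTERNAL,cv2.CHAIN_APPROX_NONE)
    k=max(cs,key=cv2.contourArea)[:,0,:].astype(float)
    bx=cv2.boundingRect(k.astype(int).astype(np.int32)); ymid=bx[1]+bx[2]/2
    up=k[k[:,1]<ymid]
    P=np.array([ray('top',u,v,z)[:2] for u,v in up])
    f=least_squares(lambda q:np.hypot(*(P-q[:2]).T)-q[2],[*P.mean(0),D/2],loss='soft_l1',f_scale=.001)
    g=least_squares(lambda q:np.hypot(*(P-q[:2]).T)-D/2,f.x[:2],loss='soft_l1',f_scale=.001)
    print(name,bx,'free c',f.x[:2].round(4),'D',(2*f.x[2]).round(4),'fixed',g.x.round(4), 'r',np.hypot(*f.x[:2]).round(3),'scene px',np.round(proj('scene',[*f.x[:2],z])))
E
```

```text
L (177, 148, 58, 58) free c [0.5759 0.084 ] D 0.1095 fixed [0.5756 0.084 ] r 0.582 scene px [236. 176.]
S (273, 177, 19, 17) free c [ 0.5528 -0.0648] D 0.0345 fixed [ 0.5519 -0.0648] r 0.557 scene px [300. 190.]
M (331, 198, 35, 35) free c [ 0.5001 -0.1904] D 0.0628 fixed [ 0.4993 -0.1904] r 0.535 scene px [356. 228.]
jar (232, 221, 24, 24) free c [0.465  0.0071] D 0.0442 fixed [0.4639 0.0071] r 0.465 scene px [233. 205.]
```

```bash
python3 - <<'E'
import cv2
im=cv2.imread('pics/scene0.png')[150:350,170:410]
cv2.imwrite('pics/s0c.png',cv2.resize(im,None,fx=3,fy=3,interpolation=cv2.INTER_CUBIC))
E
```

```text
(no output)
```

View pics/s0c.png

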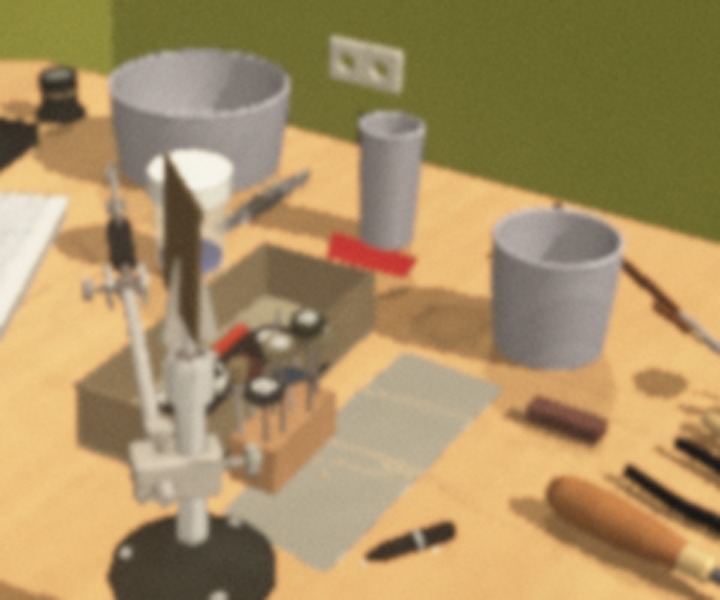

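```bash
python3 - <<'E'
from h import *
im=cv2.imread('pics/top0.png')[220:390,210:400]
cv2.imwrite('pics/t0d.png',cv2.resize(im,None,fx=3.5,fy=3.5,interpolation=cv2.INTER_CUBIC))
def tri(a,b):
    o1=cam('top')[3][:3,3];o2=cam('scene')[3][:3,3]
    d1=ray('top',*a,0)-o1; d2=ray('scene',*b,0)-o2
    A=np.c_[d1,-d2]; s=np.linalg.lstsq(A,o2-o1,rcond=None)[0]
    p,q=o1+s[0]*d1,o2+s[1]*d2; return ((p+q)/2).round(3),np.linalg.norm(p-q).round(4)
print(tri((253,279),(207,207)))
print('stand base',ray('top',326,345,0))
print(pose()[2])
for z in(.0,.1,.15,.2): print(proj('top',[*ray('scene',225,202,z)[:2],z]))
E
```

```text
(array([ 0.377, -0.014,  0.092]), np.float64(0.001))
stand base [ 0.25587351 -0.15201842  0.        ]
[[ 0.415 -0.91  -0.   ]
 [-0.91  -0.415  0.002]
 [-0.002 -0.    -1.   ]]
(np.float64(199.75786322011814), np.float64(185.97919493375505))
(np.float64(264.16974109156195), np.float64(270.71367980988373))
(np.float64(305.26088774104977), np.float64(324.7695039742254))
(np.float64(354.67512832220996), np.float64(389.7744434288162))
```

View pics/t0d.png

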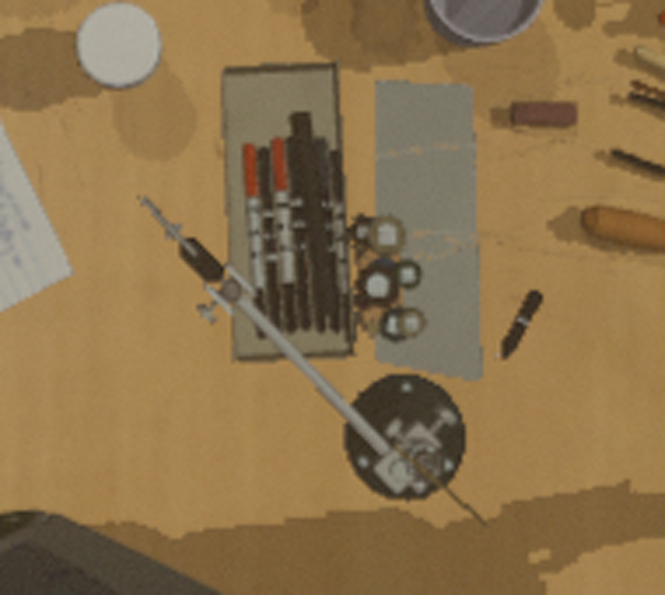

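Emit:
carry_out(plan=[{"x": -0.194,"y": -0.376,"z": 0.1,"az": -1.143,"hand": 1},{"x": -0.194,"y": -0.376,"z": 0.1,"az": -1.143,"hand": 1},{"x": -0.194,"y": -0.376,"z": 0.1,"az": -1.143,"hand": 1},{"x": -0.194,"y": -0.376,"z": 0.1,"az": -1.143,"hand": 1},{"x": -0.194,"y": -0.376,"z": 0.1,"az": -1.143,"hand": 1},{"x": -0.194,"y": -0.376,"z": 0.1,"az": -1.143,"hand": 1},{"x": -0.194,"y": -0.376,"z": 0.1,"az": -1.143,"hand": 1},{"x": -0.194,"y": -0.376,"z": 0.1,"az": -1.143,"hand": 1},{"x": -0.194,"y": -0.376,"z": 0.1,"az": -1.143,"hand": 1},{"x": -0.194,"y": -0.376,"z": 0.1,"az": -1.143,"hand": 1},{"x": -0.194,"y": -0.376,"z": 0.1,"az": -1.143,"hand": 1},{"x": -0.194,"y": -0.376,"z": 0.1,"az": -1.143,"hand": 1}])

```text
schema error: expected keys x, y, z, ax, ay, az, hand
```

```bash
python3 - <<'E'
from h import *
print(*pose(),sep='\n'); print(totool(np.array([.4998,-.1904,.026])-status.get_state()['tcp_pos']))
E
```

```text
0.1
[ 0.2384 -0.5227  0.2305]
[[ 0.415 -0.91  -0.   ]
 [-0.91  -0.415  0.002]
 [-0.002 -0.    -1.   ]]
0.08540228442773876
[-0.7 -0.8  0.1]
[-1.283  0.314  0.045  1.304  0.     1.431]
[-0.19361728 -0.37566341  0.20488419]
```

All keys are required in every row, so I'll resend it that way.

Emit:
carry_out(plan=[{"x": -0.194,"y": -0.376,"z": 0.1,"ax": 0,"ay": 0,"az": -1.143,"hand": 1},{"x": -0.194,"y": -0.376,"z": 0.1,"ax": 0,"ay": 0,"az": -1.143,"hand": 1},{"x": -0.194,"y": -0.376,"z": 0.1,"ax": 0,"ay": 0,"az": -1.143,"hand": 1},{"x": -0.194,"y": -0.376,"z": 0.1,"ax": 0,"ay": 0,"az": -1.143,"hand": 1},{"x": -0.194,"y": -0.376,"z": 0.1,"ax": 0,"ay": 0,"az": -1.143,"hand": 1},{"x": -0.194,"y": -0.376,"z": 0.1,"ax": 0,"ay": 0,"az": -1.143,"hand": 1},{"x": -0.194,"y": -0.376,"z": 0.1,"ax": 0,"ay": 0,"az": -1.143,"hand": 1},{"x": -0.194,"y": -0.376,"z": 0.1,"ax": 0,"ay": 0,"az": -1.143,"hand": 1},{"x": -0.194,"y": -0.376,"z": 0.1,"ax": 0,"ay": 0,"az": -1.143,"hand": 1},{"x": -0.194,"y": -0.376,"z": 0.1,"ax": 0,"ay": 0,"az": -1.143,"hand": 1},{"x": -0.194,"y": -0.376,"z": 0.1,"ax": 0,"ay": 0,"az": -1.143,"hand": 1},{"x": -0.194,"y": -0.376,"z": 0.1,"ax": 0,"ay": 0,"az": -1.143,"hand": 1}])

```text
clock: 1.1
tcp_pos: [0.501, -0.1862, 0.1292]
orientation: [-0.002, 1.0, 0.003, -0.001]
wrist_force: [0.3, 0.8, -1.7]
finger_gap: 0.0856
```

```bash
python3 - <<'E'
from h import *
print(*pose(),sep='\n'); print(totool(np.array([.4998,-.1904,.026])-status.get_state()['tcp_pos']))
E
```

```text
1.1
[ 0.501  -0.1862  0.1292]
[[ 1.     0.006 -0.002]
 [ 0.006 -1.     0.004]
 [-0.002 -0.004 -1.   ]]
0.08556048867713908
[ 0.3  0.8 -1.7]
[-0.507  0.292 -0.241  1.042  0.002  1.058]
[-0.00095166  0.0046208   0.10317364]
```

Emit:
carry_out(plan=[{"x": -0.001,"y": 0.0045,"z": 0.03,"ax": 0,"ay": 0,"az": 0,"hand": 1},{"x": -0.001,"y": 0.0045,"z": 0.06,"ax": 0,"ay": 0,"az": 0,"hand": 1},{"x": -0.001,"y": 0.0045,"z": 0.085,"ax": 0,"ay": 0,"az": 0,"hand": 1},{"x": -0.001,"y": 0.0045,"z": 0.103,"ax": 0,"ay": 0,"az": 0,"hand": 1},{"x": -0.001,"y": 0.0045,"z": 0.103,"ax": 0,"ay": 0,"az": 0,"hand": 1},{"x": -0.001,"y": 0.0045,"z": 0.103,"ax": 0,"ay": 0,"az": 0,"hand": 1}])

```text
clock: 1.6
tcp_pos: [0.4984, -0.1903, 0.0255]
orientation: [-0.003, 1.0, 0.002, -0.002]
wrist_force: [1.0, 0.6, -0.1]
finger_gap: 0.0852
```

```bash
python3 - <<'E'
from h import *
print(*pose(),sep='\n')
for n in("scene","top"):
    cv2.imwrite(f"pics/{n}1.png",viewer.read_camera(n)[:,:,::-1])
E
python3 - <<'E'
import cv2,numpy as np
a=cv2.imread('pics/scene1.png')[130:330,250:510];b=cv2.imread('pics/top1.png')[130:330,230:490]
cv2.imwrite('pics/c1.png',cv2.resize(np.hstack([a,b]),None,fx=1.53,fy=2*.765))
E
```

```text
1.6
[ 0.4984 -0.1903  0.0255]
[[ 1.     0.005 -0.005]
 [ 0.005 -1.     0.005]
 [-0.005 -0.005 -1.   ]]
0.08516561951770406
[ 1.   0.6 -0.1]
[-0.516  0.393 -0.38   0.805  0.002  1.05 ]
```

View pics/c1.png

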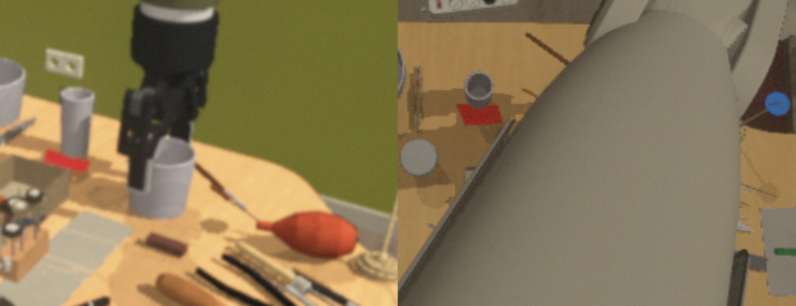

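The jaws straddle the medium cup: the near finger's tip is at about scene pixel (340,254), beside the cup wall. I'll close the gripper.

Emit:
carry_out(plan=[{"x": 0,"y": 0,"z": 0,"ax": 0,"ay": 0,"az": 0,"hand": 0.6},{"x": 0,"y": 0,"z": 0,"ax": 0,"ay": 0,"az": 0,"hand": 0.6},{"x": 0,"y": 0,"z": 0,"ax": 0,"ay": 0,"az": 0,"hand": 0.6},{"x": 0,"y": 0,"z": 0,"ax": 0,"ay": 0,"az": 0,"hand": 0.6},{"x": 0,"y": 0,"z": 0,"ax": 0,"ay": 0,"az": 0,"hand": 0.6},{"x": 0,"y": 0,"z": 0,"ax": 0,"ay": 0,"az": 0,"hand": 0.6}], squeeze=35)

```text
clock: 2.2
tcp_pos: [0.5016, -0.1922, 0.0295]
orientation: [-0.0, 1.0, 0.002, 0.001]
wrist_force: [-2.2, 0.5, 6.5]
finger_gap: 0.0627
```

Emit:
carry_out(plan=[{"x": 0,"y": 0,"z": -0.03,"ax": 0,"ay": 0,"az": 0,"hand": 0.6},{"x": 0,"y": 0,"z": -0.06,"ax": 0,"ay": 0,"az": 0,"hand": 0.6},{"x": 0,"y": 0,"z": -0.09,"ax": 0,"ay": 0,"az": 0,"hand": 0.6},{"x": 0,"y": 0,"z": -0.11,"ax": 0,"ay": 0,"az": 0,"hand": 0.6},{"x": 0,"y": 0,"z": -0.11,"ax": 0,"ay": 0,"az": 0,"hand": 0.6},{"x": 0,"y": 0,"z": -0.11,"ax": 0,"ay": 0,"az": 0,"hand": 0.6}])

```text
clock: 2.7
tcp_pos: [0.5026, -0.1929, 0.1415]
orientation: [0.001, 1.0, 0.002, 0.003]
wrist_force: [-0.0, 0.6, -1.6]
finger_gap: 0.0624
```

```bash
python3 - <<'E'
from h import *
print(*pose(),sep='\n')
cv2.imwrite(f"pics/scene2.png",viewer.read_camera("scene")[:,:,::-1])
print(totool(np.array([.576,.084,.138])-status.get_state()['tcp_pos']))
E
```

```text
2.7
[ 0.5026 -0.1929  0.1415]
[[ 1.     0.005  0.006]
 [ 0.005 -1.    -0.002]
 [ 0.006  0.002 -1.   ]]
0.062366803629628785
[-0.   0.6 -1.6]
[-0.517  0.282 -0.222  1.061  0.002  1.049]
[ 0.07581278 -0.27595517  0.00217811]
```

View pics/scene2.png

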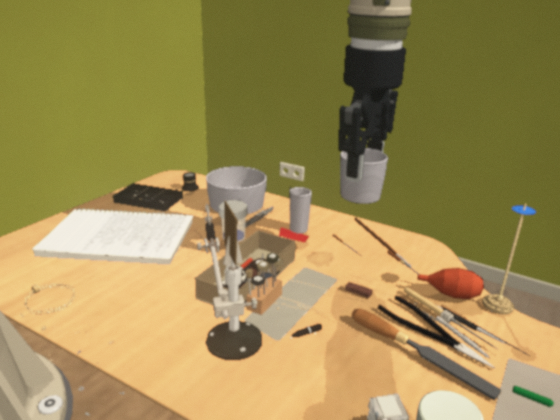

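The medium cup hangs upright in the jaws, with its rim near (365,155) and the bench spot empty. I'll carry it over the wide cup.

Emit:
carry_out(plan=[{"x": 0.01,"y": -0.036,"z": 0,"ax": 0,"ay": 0,"az": 0,"hand": 0.6},{"x": 0.02,"y": -0.072,"z": 0,"ax": 0,"ay": 0,"az": 0,"hand": 0.6},{"x": 0.03,"y": -0.108,"z": 0,"ax": 0,"ay": 0,"az": 0,"hand": 0.6},{"x": 0.04,"y": -0.144,"z": 0,"ax": 0,"ay": 0,"az": 0,"hand": 0.6},{"x": 0.05,"y": -0.18,"z": 0,"ax": 0,"ay": 0,"az": 0,"hand": 0.6},{"x": 0.06,"y": -0.216,"z": 0,"ax": 0,"ay": 0,"az": 0,"hand": 0.6},{"x": 0.07,"y": -0.252,"z": 0,"ax": 0,"ay": 0,"az": 0,"hand": 0.6},{"x": 0.076,"y": -0.27,"z": 0,"ax": 0,"ay": 0,"az": 0,"hand": 0.6},{"x": 0.076,"y": -0.276,"z": 0,"ax": 0,"ay": 0,"az": 0,"hand": 0.6},{"x": 0.076,"y": -0.276,"z": 0,"ax": 0,"ay": 0,"az": 0,"hand": 0.6},{"x": 0.076,"y": -0.276,"z": 0,"ax": 0,"ay": 0,"az": 0,"hand": 0.6}])

```text
clock: 3.67
tcp_pos: [0.575, 0.0838, 0.1388]
orientation: [0.0, 1.0, 0.003, 0.0]
wrist_force: [-0.5, -0.3, -1.2]
finger_gap: 0.0625
```

```bash
python3 - <<'E'
from h import *
print(*pose(),sep='\n')
cv2.imwrite(f"pics/scene3.png",viewer.read_camera("scene")[:,:,::-1])
im=cv2.imread('pics/scene3.png')[60:260,130:370]
cv2.imwrite('pics/s3c.png',cv2.resize(im,None,fx=3,fy=3,interpolation=cv2.INTER_CUBIC))
print(totool(np.array([.576,.084,.0435])-status.get_state()['tcp_pos']))
E
```

```text
3.6667
[0.575  0.0838 0.1388]
[[ 1.     0.005  0.   ]
 [ 0.005 -1.    -0.001]
 [ 0.     0.001 -1.   ]]
0.06246888119781842
[-0.5 -0.3 -1.2]
[ 7.000e-03  3.670e-01 -1.080e-01  1.096e+00 -1.000e-03  1.572e+00]
[ 0.00074408 -0.0008703   0.0956223 ]
```

View pics/s3c.png

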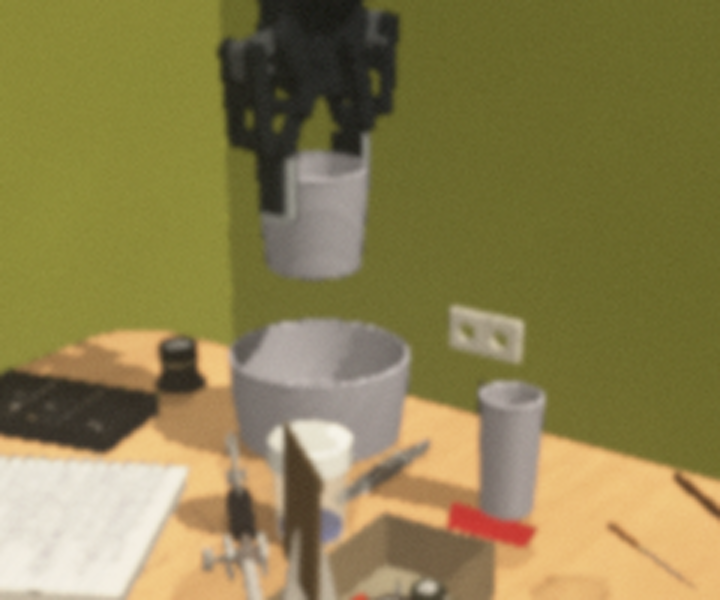

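Emit:
carry_out(plan=[{"x": 0.0005,"y": -0.001,"z": 0.03,"ax": 0,"ay": 0,"az": 0,"hand": 0.6},{"x": 0.0005,"y": -0.001,"z": 0.055,"ax": 0,"ay": 0,"az": 0,"hand": 0.6},{"x": 0.0005,"y": -0.001,"z": 0.075,"ax": 0,"ay": 0,"az": 0,"hand": 0.6},{"x": 0.0005,"y": -0.001,"z": 0.086,"ax": 0,"ay": 0,"az": 0,"hand": 0.6},{"x": 0.0005,"y": -0.001,"z": 0.09,"ax": 0,"ay": 0,"az": 0,"hand": 0.6},{"x": 0.0005,"y": -0.001,"z": 0.092,"ax": 0,"ay": 0,"az": 0,"hand": 0.6},{"x": 0.0005,"y": -0.001,"z": 0.092,"ax": 0,"ay": 0,"az": 0,"hand": 0.6}])

```text
clock: 4.3
tcp_pos: [0.5763, 0.0834, 0.0477]
orientation: [0.0, 1.0, 0.002, 0.001]
wrist_force: [-0.1, 0.3, -1.6]
finger_gap: 0.0626
```

```bash
python3 - <<'E'
from h import *
print(*pose(),sep='\n')
cv2.imwrite(f"pics/scene4.png",viewer.read_camera("scene")[:,:,::-1])
im=cv2.imread('pics/scene4.png')[60:260,130:370]
cv2.imwrite('pics/s4c.png',cv2.resize(im,None,fx=3,fy=3,interpolation=cv2.INTER_CUBIC))
E
```

```text
4.3
[0.5763 0.0834 0.0477]
[[ 1.     0.003  0.002]
 [ 0.003 -1.    -0.001]
 [ 0.002  0.001 -1.   ]]
0.06255753922574837
[-0.1  0.3 -1.6]
[ 6.000e-03  4.430e-01 -2.350e-01  8.920e-01 -1.000e-03  1.574e+00]
```

View pics/s4c.png

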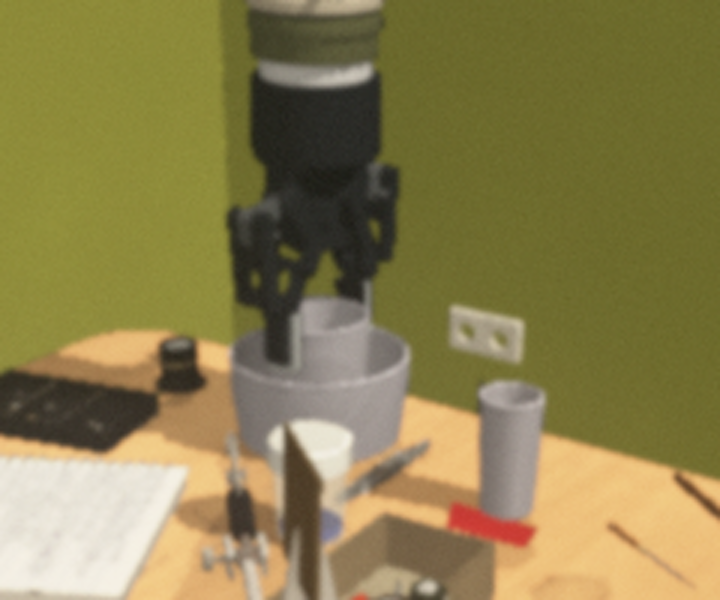

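The medium cup is inside the wide cup but there's no contact yet. I'll lower it gently.

Emit:
carry_out(plan=[{"x": 0,"y": 0,"z": 0.002,"ax": 0,"ay": 0,"az": 0,"hand": 0.6},{"x": 0,"y": 0,"z": 0.004,"ax": 0,"ay": 0,"az": 0,"hand": 0.6},{"x": 0,"y": 0,"z": 0.004,"ax": 0,"ay": 0,"az": 0,"hand": 0.6}])

```text
clock: 4.6
tcp_pos: [0.5772, 0.0837, 0.0447]
orientation: [0.0, 1.0, 0.002, 0.002]
wrist_force: [-1.0, -0.1, -1.1]
finger_gap: 0.0626
```

Emit:
carry_out(plan=[{"x": -0.001,"y": 0,"z": 0.002,"ax": 0,"ay": 0,"az": 0,"hand": 0.6},{"x": -0.001,"y": 0,"z": 0.003,"ax": 0,"ay": 0,"az": 0,"hand": 0.6},{"x": -0.001,"y": 0,"z": 0.003,"ax": 0,"ay": 0,"az": 0,"hand": 0.6}])

```text
clock: 4.85
tcp_pos: [0.5768, 0.0837, 0.0434]
orientation: [0.0, 1.0, 0.002, 0.003]
wrist_force: [-3.1, -0.2, 7.1]
finger_gap: 0.0624
```

Contact at the expected height (7 N). I'll open slightly and then rise.

Emit:
carry_out(plan=[{"x": 0,"y": 0,"z": 0,"ax": 0,"ay": 0,"az": 0,"hand": 0.8},{"x": 0,"y": 0,"z": 0,"ax": 0,"ay": 0,"az": 0,"hand": 0.8},{"x": 0,"y": 0,"z": 0,"ax": 0,"ay": 0,"az": 0,"hand": 0.8},{"x": 0,"y": 0,"z": 0,"ax": 0,"ay": 0,"az": 0,"hand": 0.8}])

```text
clock: 5.18
tcp_pos: [0.5768, 0.0838, 0.0433]
orientation: [0.0, 1.0, 0.002, 0.003]
wrist_force: [0.1, -0.2, 0.7]
finger_gap: 0.068
```

```bash
python3 - <<'E'
from h import *
print(*pose(),sep='\n')
cv2.imwrite(f"pics/scene5.png",viewer.read_camera("scene")[:,:,::-1])
im=cv2.imread('pics/scene5.png')[60:260,130:370]
cv2.imwrite('pics/s5c.png',cv2.resize(im,None,fx=3,fy=3,interpolation=cv2.INTER_CUBIC))
E
```

```text
5.1833
[0.5768 0.0838 0.0433]
[[ 1.     0.004  0.006]
 [ 0.004 -1.    -0.001]
 [ 0.006  0.001 -1.   ]]
0.06800260298857633
[ 0.1 -0.2  0.7]
[ 7.000e-03  4.450e-01 -2.430e-01  8.770e-01 -1.000e-03  1.574e+00]
```

View pics/s5c.png

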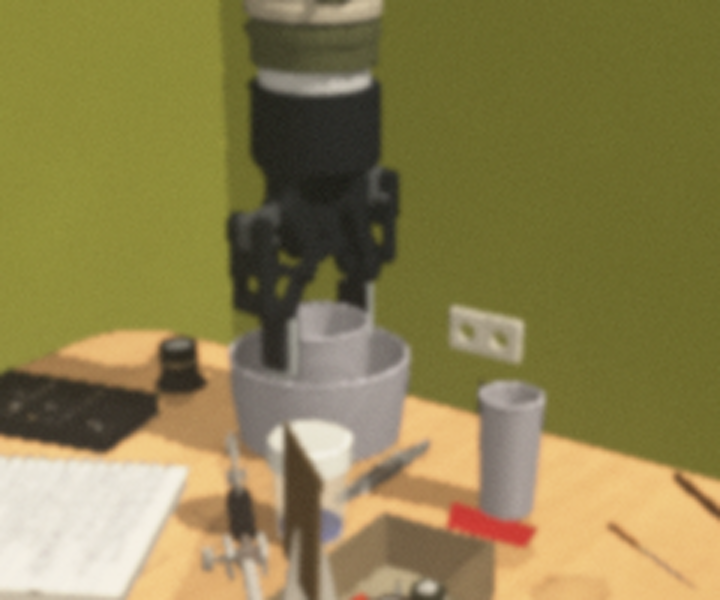

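Medium cup is seated and the jaws are clear of it. I'll rise and go over the small cup.

Emit:
carry_out(plan=[{"x": 0,"y": 0,"z": -0.02,"ax": 0,"ay": 0,"az": 0,"hand": 0.8},{"x": 0,"y": 0,"z": -0.05,"ax": 0,"ay": 0,"az": 0,"hand": 0.8},{"x": 0,"y": 0,"z": -0.085,"ax": 0,"ay": 0,"az": 0,"hand": 0.8},{"x": 0,"y": 0.01,"z": -0.1,"ax": 0,"ay": 0,"az": 0,"hand": 0.8},{"x": -0.006,"y": 0.045,"z": -0.1,"ax": 0,"ay": 0,"az": 0,"hand": 0.8},{"x": -0.012,"y": 0.08,"z": -0.1,"ax": 0,"ay": 0,"az": 0,"hand": 0.8},{"x": -0.018,"y": 0.115,"z": -0.1,"ax": 0,"ay": 0,"az": 0,"hand": 0.8},{"x": -0.024,"y": 0.14,"z": -0.1,"ax": 0,"ay": 0,"az": 0,"hand": 0.8},{"x": -0.024,"y": 0.1485,"z": -0.1,"ax": 0,"ay": 0,"az": 0,"hand": 0.8},{"x": -0.024,"y": 0.1485,"z": -0.1,"ax": 0,"ay": 0,"az": 0,"hand": 0.8},{"x": -0.024,"y": 0.1485,"z": -0.1,"ax": 0,"ay": 0,"az": 0,"hand": 0.8}])

```text
clock: 6.15
tcp_pos: [0.5528, -0.0647, 0.1431]
orientation: [0.0, 1.0, 0.001, 0.003]
wrist_force: [-0.6, 0.3, 0.3]
finger_gap: 0.0682
```

```bash
python3 - <<'E'
from h import *
print(*pose(),sep='\n')
cv2.imwrite(f"pics/scene6.png",viewer.read_camera("scene")[:,:,::-1])
cv2.imwrite(f"pics/top6.png",viewer.read_camera("top")[:,:,::-1])
a=cv2.imread('pics/scene6.png')[100:300,150:400];b=cv2.imread('pics/top6.png')[120:270,150:400]
cv2.imwrite('pics/c6.png',np.hstack([cv2.resize(a,(400,320)),cv2.resize(b,(400,320))]))
print(totool(np.array([.5525,-.0648,.046])-status.get_state()['tcp_pos']))
E
```

```text
6.15
[ 0.5528 -0.0647  0.1431]
[[ 1.     0.003  0.006]
 [ 0.003 -1.    -0.   ]
 [ 0.006  0.    -1.   ]]
0.0681668449171606
[-0.6  0.3  0.3]
[-2.610e-01  3.150e-01 -1.720e-01  1.078e+00  1.000e-03  1.307e+00]
[-0.00088739  0.00118511  0.09705646]
```

View pics/c6.png

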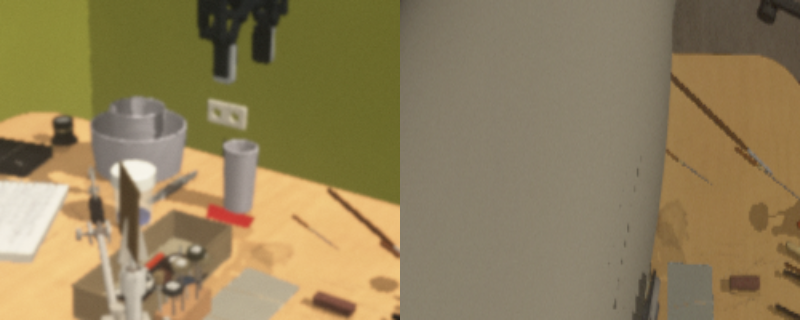

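The medium cup sits nested in the wide one, at scene about (235,170), and the jar is in place. Going down on the small cup.

Emit:
carry_out(plan=[{"x": -0.0005,"y": 0.0005,"z": 0.03,"ax": 0,"ay": 0,"az": 0,"hand": 0.8},{"x": -0.0005,"y": 0.0005,"z": 0.06,"ax": 0,"ay": 0,"az": 0,"hand": 0.8},{"x": -0.0005,"y": 0.0005,"z": 0.085,"ax": 0,"ay": 0,"az": 0,"hand": 0.8},{"x": -0.0005,"y": 0.0005,"z": 0.098,"ax": 0,"ay": 0,"az": 0,"hand": 0.8},{"x": -0.0005,"y": 0.0005,"z": 0.098,"ax": 0,"ay": 0,"az": 0,"hand": 0.8},{"x": -0.0005,"y": 0.0005,"z": 0.098,"ax": 0,"ay": 0,"az": 0,"hand": 0.8}])

```text
clock: 6.75
tcp_pos: [0.5524, -0.0626, 0.0445]
orientation: [-0.0, 1.0, 0.004, 0.002]
wrist_force: [0.7, 0.2, 0.9]
finger_gap: 0.0679
```

Emit:
carry_out(plan=[{"x": 0,"y": 0,"z": 0,"ax": 0,"ay": 0,"az": 0,"hand": 0.6},{"x": 0,"y": 0,"z": 0,"ax": 0,"ay": 0,"az": 0,"hand": 0.5},{"x": 0,"y": 0,"z": 0,"ax": 0,"ay": 0,"az": 0,"hand": 0.3},{"x": 0,"y": 0,"z": 0,"ax": 0,"ay": 0,"az": 0,"hand": 0.25},{"x": 0,"y": 0,"z": 0,"ax": 0,"ay": 0,"az": 0,"hand": 0.25},{"x": 0,"y": 0,"z": 0,"ax": 0,"ay": 0,"az": 0,"hand": 0.25},{"x": 0,"y": 0,"z": 0,"ax": 0,"ay": 0,"az": 0,"hand": 0.25}], squeeze=25)

```text
clock: 7.33
tcp_pos: [0.5536, -0.0628, 0.0461]
orientation: [-0.0, 1.0, 0.004, 0.003]
wrist_force: [-0.5, 0.8, 7.1]
finger_gap: 0.0353
```

```bash
python3 - <<'E'
from h import *
print(*pose(),sep='\n')
cv2.imwrite(f"pics/scene7.png",viewer.read_camera("scene")[:,:,::-1])
a=cv2.imread('pics/scene7.png')[100:300,200:400]
cv2.imwrite('pics/c7.png',cv2.resize(a,(600,600)))
E
```

```text
7.3333
[ 0.5536 -0.0628  0.0461]
[[ 1.     0.007  0.006]
 [ 0.007 -1.     0.   ]
 [ 0.006 -0.    -1.   ]]
0.03533062427856232
[-0.5  0.8  7.1]
[-0.258  0.399 -0.309  0.856  0.002  1.306]
```

View pics/c7.png

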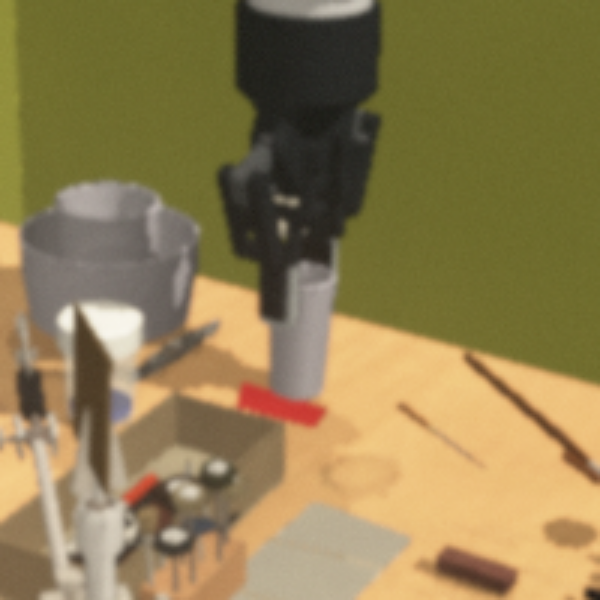

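The small cup is gripped (gap 35 mm). I'll lift it and check where the medium cup's rim is from this view.

Emit:
carry_out(plan=[{"x": 0,"y": 0,"z": -0.025,"ax": 0,"ay": 0,"az": 0,"hand": 0.25},{"x": 0,"y": 0,"z": -0.055,"ax": 0,"ay": 0,"az": 0,"hand": 0.25},{"x": 0,"y": 0,"z": -0.085,"ax": 0,"ay": 0,"az": 0,"hand": 0.25},{"x": 0,"y": 0,"z": -0.11,"ax": 0,"ay": 0,"az": 0,"hand": 0.25},{"x": 0,"y": 0,"z": -0.11,"ax": 0,"ay": 0,"az": 0,"hand": 0.25},{"x": 0,"y": 0,"z": -0.11,"ax": 0,"ay": 0,"az": 0,"hand": 0.25}])

```text
clock: 7.88
tcp_pos: [0.5543, -0.0633, 0.1582]
orientation: [0.0, 1.0, 0.003, 0.005]
wrist_force: [0.3, 0.1, -1.6]
finger_gap: 0.0354
```

```bash
python3 - <<'E'
from h import *
print(*pose(),sep='\n')
cv2.imwrite(f"pics/scene8.png",viewer.read_camera("scene")[:,:,::-1])
a=cv2.imread('pics/scene8.png')[80:280,150:400]
cv2.imwrite('pics/c8.png',cv2.resize(a,(750,600),interpolation=cv2.INTER_CUBIC))
for p in [(236,167.7),(236.5,168.5)]: print(ray('scene',*p,.074))
print('rim exp px',proj('scene',[.5768,.0838,.074]))
print(totool(np.array([.577,.0838,.156])-status.get_state()['tcp_pos']))
E
```

```text
7.8833
[ 0.5543 -0.0633  0.1582]
[[ 1.     0.007  0.011]
 [ 0.007 -1.    -0.001]
 [ 0.011  0.001 -1.   ]]
0.035448347484976425
[ 0.3  0.1 -1.6]
[-0.259  0.303 -0.15   1.107  0.002  1.305]
[0.56794241 0.07808915 0.074     ]
[0.56518924 0.07491543 0.074     ]
rim exp px (np.float64(236.40525958052424), np.float64(165.67362631875196))
[ 0.02488029 -0.14658828  0.00064764]
```

View pics/c8.png

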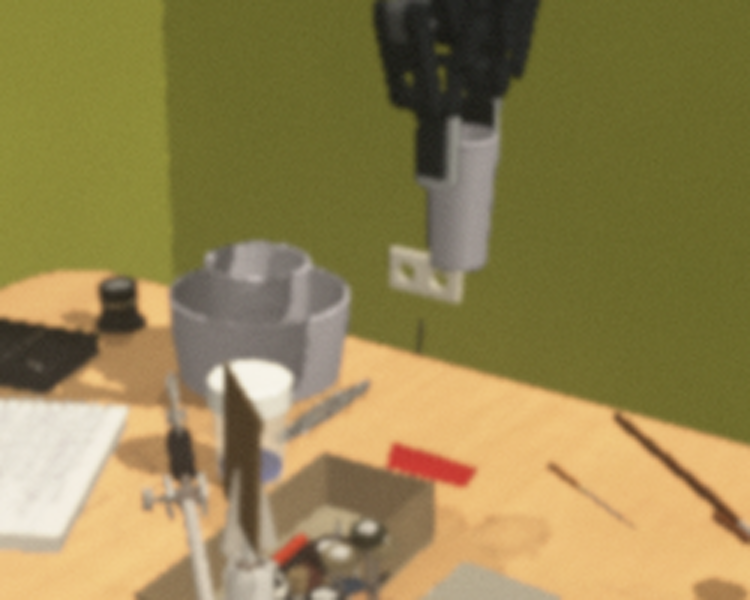

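Emit:
carry_out(plan=[{"x": 0.006,"y": -0.035,"z": 0,"ax": 0,"ay": 0,"az": 0,"hand": 0.25},{"x": 0.012,"y": -0.07,"z": 0,"ax": 0,"ay": -0.008,"az": 0,"hand": 0.25},{"x": 0.018,"y": -0.105,"z": 0,"ax": 0,"ay": -0.008,"az": 0,"hand": 0.25},{"x": 0.023,"y": -0.135,"z": 0,"ax": 0,"ay": -0.008,"az": 0,"hand": 0.25},{"x": 0.023,"y": -0.148,"z": 0,"ax": 0,"ay": -0.008,"az": 0,"hand": 0.25},{"x": 0.023,"y": -0.148,"z": 0,"ax": 0,"ay": -0.008,"az": 0,"hand": 0.25},{"x": 0.023,"y": -0.148,"z": 0,"ax": 0,"ay": -0.008,"az": 0,"hand": 0.25}])

```text
clock: 8.52
tcp_pos: [0.574, 0.0854, 0.1552]
orientation: [0.0, 1.0, 0.004, -0.001]
wrist_force: [-0.8, 0.4, -1.5]
finger_gap: 0.0352
```

```bash
python3 - <<'E'
from h import *
print(*pose(),sep='\n')
cv2.imwrite(f"pics/scene9.png",viewer.read_camera("scene")[:,:,::-1])
a=cv2.imread('pics/scene9.png')[80:280,150:400]
cv2.imwrite('pics/c9.png',cv2.resize(a,(750,600),interpolation=cv2.INTER_CUBIC))
E
```

```text
8.5167
[0.574  0.0854 0.1552]
[[ 1.     0.008 -0.003]
 [ 0.008 -1.    -0.001]
 [-0.003  0.001 -1.   ]]
0.03517209617837578
[-0.8  0.4 -1.5]
[ 1.000e-02  3.580e-01 -7.900e-02  1.137e+00 -1.000e-03  1.572e+00]
```

View pics/c9.png

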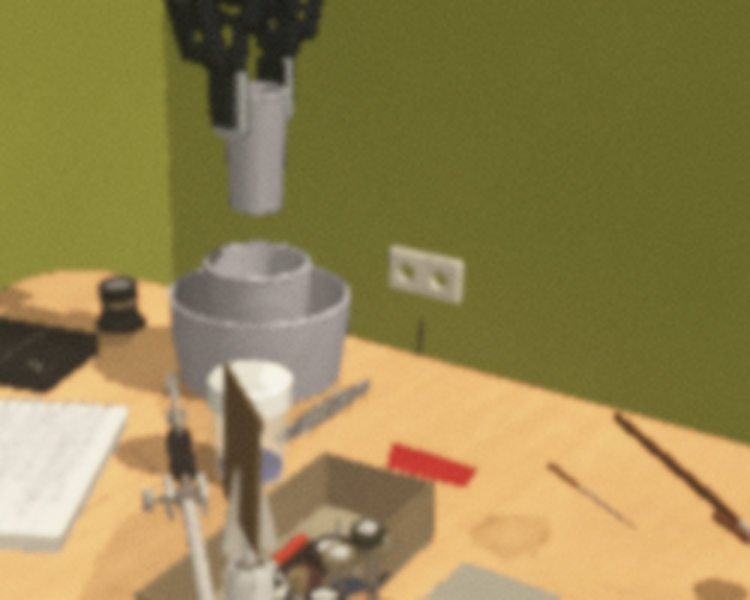

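The small cup hangs directly above the medium cup's mouth: both are at crop column 258. Lowering.

Emit:
carry_out(plan=[{"x": 0.002,"y": 0,"z": 0.025,"ax": 0,"ay": 0,"az": 0,"hand": 0.25},{"x": 0.002,"y": 0,"z": 0.05,"ax": 0,"ay": 0,"az": 0,"hand": 0.25},{"x": 0.002,"y": 0,"z": 0.066,"ax": 0,"ay": 0,"az": 0,"hand": 0.25},{"x": 0.002,"y": 0,"z": 0.073,"ax": 0,"ay": 0,"az": 0,"hand": 0.25},{"x": 0.002,"y": 0,"z": 0.075,"ax": 0,"ay": 0,"az": 0,"hand": 0.25},{"x": 0.002,"y": 0,"z": 0.075,"ax": 0,"ay": 0,"az": 0,"hand": 0.25}])

```text
clock: 9.07
tcp_pos: [0.5759, 0.0834, 0.0803]
orientation: [0.001, 1.0, 0.003, -0.002]
wrist_force: [0.3, -0.4, -0.7]
finger_gap: 0.0354
```

```bash
python3 - <<'E'
from h import *
print(*pose(),sep='\n')
cv2.imwrite(f"pics/scene10.png",viewer.read_camera("scene")[:,:,::-1])
a=cv2.imread('pics/scene10.png')[80:280,150:400]
cv2.imwrite('pics/c10.png',cv2.resize(a,(750,600),interpolation=cv2.INTER_CUBIC))
E
```

```text
9.0667
[0.5759 0.0834 0.0803]
[[ 1.     0.005 -0.003]
 [ 0.005 -1.    -0.001]
 [-0.003  0.001 -1.   ]]
0.03535198729482045
[ 0.3 -0.4 -0.7]
[ 6.000e-03  4.150e-01 -1.880e-01  9.710e-01 -1.000e-03  1.572e+00]
```

View pics/c10.png

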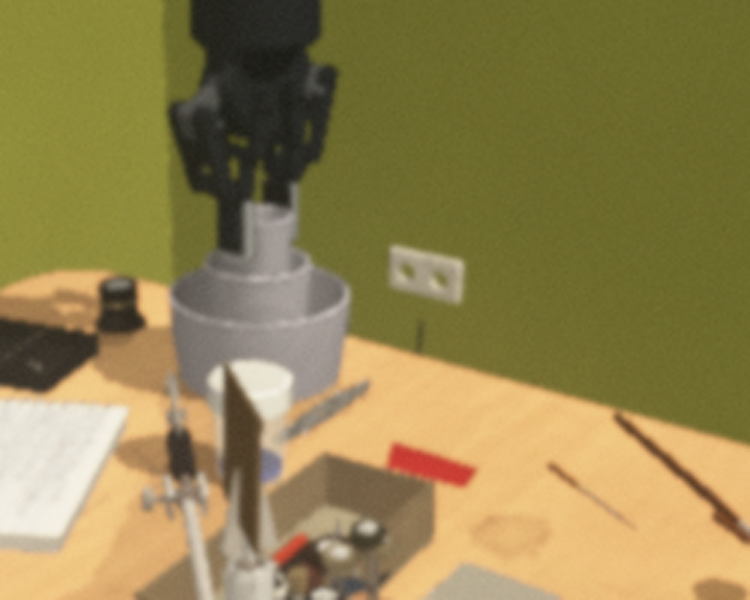

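Emit:
carry_out(plan=[{"x": 0,"y": 0,"z": 0.002,"ax": 0,"ay": 0,"az": 0,"hand": 0.25},{"x": 0,"y": 0,"z": 0.004,"ax": 0,"ay": 0,"az": 0,"hand": 0.25},{"x": 0,"y": 0,"z": 0.004,"ax": 0,"ay": 0,"az": 0,"hand": 0.25}])

```text
clock: 9.37
tcp_pos: [0.5771, 0.0836, 0.0778]
orientation: [0.001, 1.0, 0.003, -0.0]
wrist_force: [-0.0, 0.4, -1.1]
finger_gap: 0.0355
```

Emit:
carry_out(plan=[{"x": 0,"y": 0,"z": 0.0015,"ax": 0,"ay": 0,"az": 0,"hand": 0.25},{"x": 0,"y": 0,"z": 0.0025,"ax": 0,"ay": 0,"az": 0,"hand": 0.25},{"x": 0,"y": 0,"z": 0.0025,"ax": 0,"ay": 0,"az": 0,"hand": 0.25}])

```text
clock: 9.62
tcp_pos: [0.5775, 0.0837, 0.0761]
orientation: [0.001, 1.0, 0.003, 0.0]
wrist_force: [-1.0, 0.2, 3.4]
finger_gap: 0.0353
```

Contact at 0.0761 m against an expected 0.076 m. I'll release and rise, opening slowly first.

Emit:
carry_out(plan=[{"x": 0,"y": 0,"z": 0,"ax": 0,"ay": 0,"az": 0,"hand": 0.5},{"x": 0,"y": 0,"z": 0,"ax": 0,"ay": 0,"az": 0,"hand": 0.6},{"x": 0,"y": 0,"z": 0,"ax": 0,"ay": 0,"az": 0,"hand": 0.6},{"x": 0,"y": 0,"z": 0,"ax": 0,"ay": 0,"az": 0,"hand": 0.6},{"x": 0,"y": 0,"z": -0.015,"ax": 0,"ay": 0,"az": 0,"hand": 0.6},{"x": 0,"y": 0,"z": -0.045,"ax": 0,"ay": 0,"az": 0,"hand": 0.6},{"x": 0,"y": 0,"z": -0.08,"ax": 0,"ay": 0,"az": 0,"hand": 0.6},{"x": 0,"y": 0.02,"z": -0.1,"ax": 0,"ay": 0,"az": 0,"hand": 0.6},{"x": 0,"y": 0.06,"z": -0.1,"ax": 0,"ay": 0,"az": 0,"hand": 0.6},{"x": 0,"y": 0.1,"z": -0.1,"ax": 0,"ay": 0,"az": 0,"hand": 0.6},{"x": 0,"y": 0.14,"z": -0.1,"ax": 0,"ay": 0,"az": 0,"hand": 0.6},{"x": 0,"y": 0.18,"z": -0.1,"ax": 0,"ay": 0,"az": 0,"hand": 0.6}])

```text
clock: 10.62
tcp_pos: [0.5783, -0.0976, 0.1765]
orientation: [0.001, 1.0, 0.003, 0.001]
wrist_force: [0.9, 0.6, -0.3]
finger_gap: 0.0511
```

Emit:
carry_out(plan=[{"x": -0.01,"y": 0.04,"z": 0,"ax": 0,"ay": 0,"az": 0,"hand": 0.6},{"x": -0.02,"y": 0.08,"z": 0,"ax": 0,"ay": 0,"az": 0,"hand": 0.6},{"x": -0.03,"y": 0.11,"z": 0,"ax": 0,"ay": 0,"az": 0,"hand": 0.6},{"x": -0.03,"y": 0.11,"z": 0,"ax": 0,"ay": 0,"az": 0,"hand": 0.6},{"x": -0.03,"y": 0.11,"z": 0,"ax": 0,"ay": 0,"az": 0,"hand": 0.6}])

```text
clock: 11.03
tcp_pos: [0.5484, -0.2097, 0.1763]
orientation: [0.0, 1.0, 0.001, 0.001]
wrist_force: [0.9, 0.4, 0.7]
finger_gap: 0.0511
```

```bash
python3 - <<'E'
from h import *
print(*pose(),sep='\n')
cv2.imwrite(f"pics/scene11.png",viewer.read_camera("scene")[:,:,::-1])
cv2.imwrite(f"pics/top11.png",viewer.read_camera("top")[:,:,::-1])
a=cv2.imread('pics/scene11.png')[130:250,180:300];b=cv2.imread('pics/top11.png')[130:250,150:270]
cv2.imwrite('pics/c11.png',np.hstack([cv2.resize(x,(400,400),interpolation=cv2.INTER_CUBIC) for x in (a,b)]))
c=np.array([.576,.084]); print([np.round(proj(n,[*c,z]),1) for n in('scene','top') for z in (.054,.074,.1)])
E
```

```text
11.0333
[ 0.5484 -0.2097  0.1763]
[[ 1.     0.003  0.001]
 [ 0.003 -1.    -0.001]
 [ 0.001  0.001 -1.   ]]
0.05111103219251545
[0.9 0.4 0.7]
[-0.502  0.356 -0.029  1.184 -0.     1.066]
[array([236.2, 176.1]), array([236.1, 165.8]), array([235.9, 152.1]), array([205.4, 175.1]), array([203.6, 172.4]), array([201.2, 168.8])]
```

View pics/c11.png

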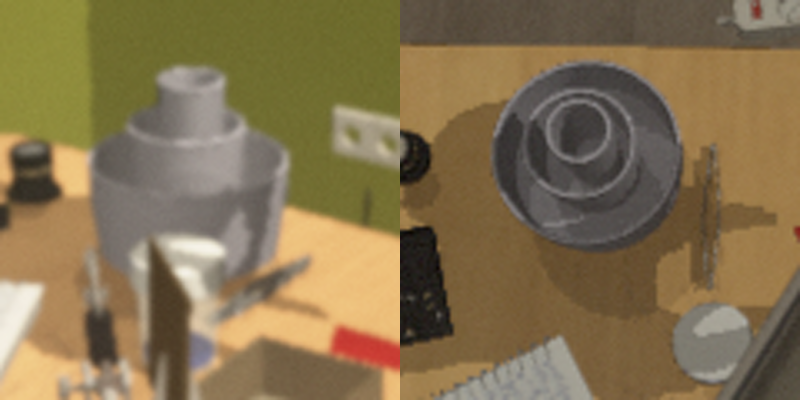

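The three cups are nested. Seen from above, the small rim is at (203,169), the medium rim at (203,173) and the wide rim at (206,176). In the scene view the small rim is at (237,153) and the medium at (236,168), which fits seated heights. The jar lid is still at (244,233). Handing in.

```bash
python3 - <<'E'
from h import *
for n,p,z in[('L',(206,176),.054),('M',(203.4,173.5),.074),('S',(203.1,169),.1)]: print(n,ray('top',*p,z).round(4))
env.hand_in(); print(status.get_state()['clock'])
E
```

```text
L [0.5742 0.0828 0.054 ]
M [0.5739 0.0844 0.074 ]
S [0.5756 0.0805 0.1   ]
the job is handed in; nothing more can be done
the job is handed in; nothing more can be done
```

The three cups are nested and the job is handed in. I put the middle cup in the wide one, then the small cup in the middle one, and moved the arm well clear. The last clock reading before hand-in was about 11 s of the 51 s allowed.

- **Fit:** each cup met the floor of the next within about 0.1 mm of the expected height, with light contact forces of 7 N and 3 N.
- **Position:** in the last pictures all three look upright. Their centres are about 2 mm apart (middle in wide) and about 4 mm apart (small in middle), against limits of 30 mm and 20 mm.
- **Jar:** its lid is where it was at the start, to within about a pixel.
- **Disagreements:** rim heights in the scene camera read 1–2 pixels lower than predicted. The offset was already there before I moved anything, so I put it down to calibration. My first move call was refused for missing keys and moved nothing.

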